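# Take a sample board off its keeper peg and stand it on the counter

### The job

A customer wants to see the green sample board: press down the sprung orange keeper of the peg it hangs on, keep it down while you draw the board off over it, and stand the board upright in the groove of the wooden display block, fully home and let go. Work by feel and gently, the pegs bend under more than about 2 kg of push or pull, and leave the other boards and the things on the counter where they are.

Things in the scene. Friction and masses are not known exactly. Their poses are not given: they have to be found in the camera images.
- board_green: Green sample board, stiff, 90 mm wide, 150 tall, 10 thick, about 0.13 kg, a cream ring of dots on both faces. Origin: centre of its bottom edge; z up the board, y along its width, x through its thickness. At the start it hangs on one of the three pegs (any of them), upright, square to the peg, about 66 mm out from the rail (mid-thickness).
- board_green_slot (a point): Middle of the top edge of the green board's hanging slot, 118 mm above its bottom edge. The slot is a rectangular hole 24 mm wide and 19 mm tall; its top edge rests on the peg's upper face. The plain 32 mm strip above it is the place to grip.
- board_rust: Rust-red sample board with slanted cream stripes, same make and axes as the green one, hanging on another peg. Stays there.
- board_teal: Blue-teal sample board with cream diamonds, same make and axes as the green one, hanging on another peg. Stays there.
- stand: Fixed dark steel stand; rail 450 mm long, its top 211 mm up. Origin: on the counter below the middle of the rail's front face; z up, y along the rail. Three pegs stick out 125 mm from that face along -x, at y = +130 (left), 0 (mid), -130 mm (right); 16 mm wide, 14 tall, upper face level, 200 mm up. Each sits in a rubber bush in the rail and gives under load by its own amount: 10 N on its keeper lowers the firmest by under 0.5 mm, the slackest by 4 to 5 mm.
- block: Fixed wooden display block, 80 mm (x) by 170 (y) by 45 high, a thin brass line on each long side. One straight groove runs its full length along y in the middle of its top: 13.5 mm wide, 25 deep, its top edges bevelled. Origin: centre of its underside.
- groove (a point): Point on the floor of the block's groove, midway along it, 20 mm above the counter; axes as the block's.
- nose_left (a point): Middle of the top of the left peg's keeper nose as it stands at rest: 11 mm above the peg's upper face, 75.5 mm out from the rail. Fixed to the peg: it does not go down with the keeper. Axes as the stand's. The nose spans 74 to 77 mm out from the rail and is 7 mm wide, its rear face 1 to 5 mm in front of the board hanging there.
- keeper_left (a joint): Orange sprung keeper in the left peg's top: a ramp rising from a pivot 110 mm out from the rail back to the upright nose, which locks the board in (its slot cannot be lifted over it). Angle: 0 up, 0.32 rad pressed flush with the peg, stop 0.36. On the nose 4 N starts it, 6.5 N makes it flush; about 13 N at mid-ramp. Springs up when let go.
- nose_mid (a point): Middle of the top of the mid peg's keeper nose as it stands at rest: 11 mm above the peg's upper face, 75.5 mm out from the rail. Fixed to the peg: it does not go down with the keeper. Axes as the stand's. The nose spans 74 to 77 mm out from the rail and is 7 mm wide, its rear face 1 to 5 mm in front of the board hanging there.
- keeper_mid (a joint): Orange sprung keeper in the mid peg's top: a ramp rising from a pivot 110 mm out from the rail back to the upright nose, which locks the board in (its slot cannot be lifted over it). Angle: 0 up, 0.32 rad pressed flush with the peg, stop 0.36. On the nose 4 N starts it, 6.5 N makes it flush; about 13 N at mid-ramp. Springs up when let go.
- nose_right (a point): Middle of the top of the right peg's keeper nose as it stands at rest: 11 mm above the peg's upper face, 75.5 mm out from the rail. Fixed to the peg: it does not go down with the keeper. Axes as the stand's. The nose spans 74 to 77 mm out from the rail and is 7 mm wide, its rear face 1 to 5 mm in front of the board hanging there.
- keeper_right (a joint): Orange sprung keeper in the right peg's top: a ramp rising from a pivot 110 mm out from the rail back to the upright nose, which locks the board in (its slot cannot be lifted over it). Angle: 0 up, 0.32 rad pressed flush with the peg, stop 0.36. On the nose 4 N starts it, 6.5 N makes it flush; about 13 N at mid-ramp. Springs up when let go.
- polish_tin: A flat round shoe-polish tin, black with a brass lid, 75 mm across and 24 mm high. Origin: centre of its underside. Not needed; leave it where it is.
- shoe_brush: A wooden shoe brush lying bristles down, 160 x 45 x 42 mm. Origin: centre of its underside. Not needed; leave it where it is.
- tape_measure: A grey tape measure, 62 x 30 x 58 mm high. Origin: centre of its underside. Not needed; leave it where it is.
- mug: A white mug, 80 mm across and 90 mm high. Origin: centre of its underside. Not needed; leave it where it is.
- shoehorn: A flat steel shoehorn lying down, 205 mm long, 38 mm wide and 6 mm thick. Origin: centre of its underside. Not needed; leave it where it is.
Mind the look-alikes: they are no part of the job. Of the things like the board_green, leave any that is pink or purple; of the rest the smaller one is meant.

How it is judged (in metres and radians):
On the way, in this order (a step that is already met when the one before it is completed fails the run):
1. the keeper of the green board's peg is pressed down (beyond 0.26 rad) while the board still hangs behind it (((value of joint keeper_left above 0.26 rad and horizontal distance between board_green and nose_left below 0.035 m and x of board_green in the frame of stand above -0.075 m) or (value of joint keeper_mid above 0.26 rad and horizontal distance between board_green and nose_mid below 0.035 m and x of board_green in the frame of stand above -0.075 m) or (value of joint keeper_right above 0.26 rad and horizontal distance between board_green and nose_right below 0.035 m and x of board_green in the frame of stand above -0.075 m))), for 0.1 s.
2. the green board is drawn clear of the peg's tip (x of board_green in the frame of stand below -0.132 m and contact force between board_green and stand below 0.1 N), for 0.1 s.
At the end, for the whole second after the job is handed in: The green board stands upright (within 0.25 rad) in the block's groove: bottom edge on the groove floor (4 mm), along it (0.2 rad), its middle within 42 mm of the groove's middle and 6 mm of its centre line, let go and at rest. All three keepers are up again (under 0.05 rad) (z of board_green in the frame of groove between -0.004 and 0.004 m and x of board_green in the frame of groove between -0.006 and 0.006 m and y of board_green in the frame of groove between -0.042 and 0.042 m and angle between board_green's own z axis and vertical below 0.25 rad and angle between the y axis of board_green and the y axis of block, either way round below 0.2 rad and linear speed of board_green below 0.01 m/s and angular speed of board_green below 0.1 rad/s and value of joint each of keeper_left, keeper_mid, keeper_right below 0.05 rad); the robot touches nothing.
It fails at once if the gripper presses or pushes on the stand, a peg or a keeper with more than 20 N (contact force between any of the arm, the fingers and stand above 20 N).
It fails at once if the green board is forced against its peg or keeper with more than 20 N (contact force between board_green and stand above 20 N).
It fails at once if another board is moved by more than 20 mm (distance of any of board_rust, board_teal from where it was at the start of the episode above 0.02 m).
It fails at once if a thing on the counter is moved by more than 20 mm (distance of any of polish_tin, shoe_brush, tape_measure, mug, shoehorn from where it was at the start of the episode above 0.02 m).
It also fails if it takes over 72 s, if anything falls off the work surface, if the arm or the gripper's body presses on something with over 40 N, if the wrist force passes 120 N, or if a joint passes its speed limit or range.

### The arm

A 6-joint arm with a two-finger parallel gripper is mounted at the origin on the work surface. World frame = base frame: x ahead of the robot, y to its left, z up, the work surface at z = 0. Lengths are in m, angles in degrees, forces in N, time in s.
With the tool pointing down it reaches from about 0.375 to 0.9 m from the base axis. Payload 3.1 kg.
Tool frame: the origin (TCP) lies at the very end of the fingers, on their centre line; the grasp point (between the pads) lies 19 mm behind it (bot.hold_point_z is the z of the grasp point in the tool frame, in m); z points along the fingers, y is the direction in which the jaws open and shut (so a half turn about z gives the same grasp; the last joint's range is limited). The gripper opens to 87 mm and grips with 3 to 60 N. Pads are 19 mm wide; open, the fingers measure 117 mm over their backs; the gripper's body (75 mm by 190 mm) begins 51 mm behind the grasp point.
Start: joints at [62.768, 30.224, 82.088, -0, 67.689, -10.227], TCP at [0.183, 0.598, 0.223] pointing down, gripper open.
Joint ranges: [-176.69, 176.69], [-43.24, 126.21], [12.49, 139.97], [-82, 262], [0, 151.66], [-163.58, 163.58]. Speed limits (degrees/s): [159.86, 159.86, 180, 180, 180, 180].

### API

Orientations are given as a 3x3 rotation matrix whose columns are the frame's x, y, z axes.
In Python, from rig import bot gives the robot as it stands.
- The arm moves only by the tool servo_tool, never from a script. Its argument "increments" is a list of rows, each a list of 3 entries, a list of its own where there are three numbers: the closure, from 0 (fully open) to 1 (shut), then the shift along the tool's x, y, z in mm, then the turn about the tool's z in degrees. In form: [[claw, [x, y, z], turn], ...]. A call has 1 to 5 rows; each row shifts and turns the commanded pose from where the row before left it, along the tool's axes as they then stand; what a row does not reach is not made up. A row lasts 1/8 s, in which the tool goes at most 62.5 mm and 10.7 degrees, less where a joint would pass 70% of its speed; a pose out of reach is approached as far as the arm can. A call with a gripper value outside its range is refused whole. The fingers move at their own pace and stop on an object; the grip force is fixed at half the most. Time passes only in rows, so rows that do not move let the fingers close. It gives the time, the measured TCP pose, the force and the opening at its end, in the units of the state.
- bot.read_state(): the state, without advancing time (a new reading comes with each control period).
- bot.capture(name): name is "scene" or "top" or "wrist"; returns (picture, depth): 400x640x3 uint8, blue, green, red; 400x640 float32, m along the optical axis (not along the pixel's ray), 0 where there is no reading.
- bot.camera_info(name): a dict with "K" (3x3 intrinsics, pixels), "R" (3x3) and "t" (3): a world point X has camera coordinates R X + t; the wrist camera has in their place "mount" (4x4, takes a point from camera to tool coordinates, whose origin is the TCP and whose axes are the flange's). Camera axes: x right, y down, z forward; pixel columns grow to the right and rows downward; lengths in m; the calibration is good to about 2 mm. A picture is of the moment at which its call begins: read the wrist's pose just before it. camera_info takes no time and is no camera call.
- bot.hand_in(): hands the job in, once; it reports no verdict.
Trained networks look in the newest picture that a camera, given by its name, has taken for a name from the list of things; names that differ only in an ending like _2 or _b are one class to them, and where a whole thing is asked for, a point or a joint stands for the part that bears it (a point fixed in the world has none). Each returns a list of dicts, best first, with "p" (0 to 1); they miss things now and then, are a little off and sometimes report something else, mostly with a low value. They report only what shows in the picture. A call takes as long as a camera call. They do not tell look-alikes from the thing itself.
- bot.find_in(camera, thing): "bbox" ([left, top, right, bottom] in pixels, round what is visible of it).
- bot.trace(camera, thing): "region" (400x640 bool, what is visible of it) and "bbox" ([left, top, right, bottom] in pixels, round what is visible of it).
The state is a dict: "time_s": time; "joint_positions": joint angles; "qvel": joint speeds; "tau": joint torques, N m; "position": TCP position; "tcp_rot": TCP orientation; "force": force on the tool from outside, world axes, zero at the start; "moment": the same for the moment, N m; "opening": opening from 0.0 (shut) to 1.0 (fully open).
Only numpy, scipy, OpenCV 4.12 (cv2) and the standard library are available. Lean on these libraries where they do the work, as an engineer would, in place of code of your own. Each camera call takes 0.05 s, during which the arm holds its last target.

## Working session

There is one attempt and no reset: what is moved stays moved. The work goes in short steps, Python scripts to look and compute and a tool call to move; the robot and the scene stay as the last step left them, time stands still between calls to the robot, and variables do not carry over. Pictures are saved under pics/ and viewed, and the job is handed in when it is done.

Besides the shell and the picture viewer there is one more tool, called after "Request:" by a JSON object that holds its "fn" and its "kwargs". servo_tool: Moves the arm, as the interface text tells. Its arguments: {"type":"object","properties":{"increments":{"type":"array","items":{"type":"array"}}},"required":["increments"]}

```bash
ls; mkdir -p pics; python3 - <<'E'
from rig import bot
import cv2,numpy as np
s=bot.read_state();print({k:s[k] for k in ('time_s','position','tcp_rot','force','opening')})
for n in('scene','top','wrist'):
    im,d=bot.capture(n);cv2.imwrite(f'pics/{n}0.png',im);np.save(f'{n}0.npy',d)
    c=bot.camera_info(n);print(n,{k:np.round(v,4).tolist() for k,v in c.items()})
print(bot.hold_point_z)
E
```

```text
pics
{'time_s': 0.0, 'position': array([0.18239183, 0.5970071 , 0.22156553]), 'tcp_rot': array([[-9.56291073e-01,  2.92414785e-01, -9.88543134e-04],
       [ 2.92416220e-01,  9.56289127e-01, -1.96462029e-03],
       [ 3.70849031e-04, -2.16781489e-03, -9.99997582e-01]]), 'force': array([-0.24457091, -0.63529564, -0.79521335]), 'opening': 1.0019772271047767}
scene {'K': [[457.6299, 0.0, 320.5179], [0.0, 457.6299, 198.1859], [0.0, 0.0, 1.0]], 'R': [[0.7617, 0.6478, 0.0151], [0.5208, -0.5981, -0.6092], [-0.3856, 0.4719, -0.7929]], 't': [-0.3811, -0.1261, 1.3633]}
top {'K': [[401.4804, 0.0, 322.4034], [0.0, 401.4804, 200.5012], [0.0, 0.0, 1.0]], 'R': [[0.0597, -0.9982, 0.0032], [-0.9765, -0.0591, -0.2073], [0.2071, 0.0093, -0.9783]], 't': [0.0175, 0.4629, 1.2293]}
wrist {'K': [[334.7273, 0.0, 314.4023], [0.0, 334.7273, 200.499], [0.0, 0.0, 1.0]], 'mount': [[0.0004, -0.9552, -0.296, 0.0819], [1.0, 0.0002, 0.0008, -0.0006], [-0.0007, -0.296, 0.9552, -0.1622], [0.0, 0.0, 0.0, 1.0]]}
-0.0187
```

View pics/scene0.png

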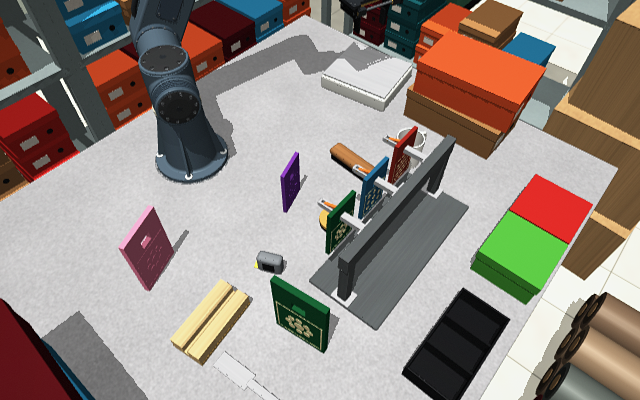

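View pics/top0.png

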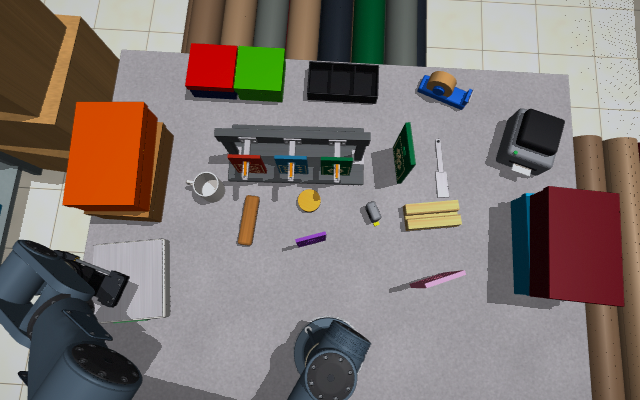

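View pics/wrist0.png

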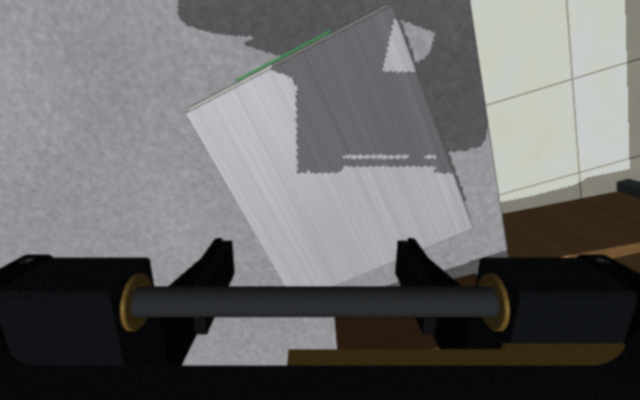

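Candidates for board_green: the hanging green board at top (336,167) / scene (340,222), the larger standing green board at top (404,152) / scene (300,313), the purple one at top (311,240), and the pink one at top (438,280). By the description I choose the hanging, smaller green board, on the right peg. Next I'll check it in a crop and measure.

```bash
cat > h.py <<'E'
from rig import bot
import cv2,numpy as np
def pts(name,d,cam=None,wp=None):
    c=bot.camera_info(name);K=np.array(c['K'])
    v,u=np.mgrid[0:400,0:640]
    P=np.stack([(u-K[0,2])*d/K[0,0],(v-K[1,2])*d/K[1,1],d],-1)
    if name=='wrist':
        M=np.array(c['mount']);R=np.array(wp['tcp_rot']);p=np.array(wp['position'])
        P=P@M[:3,:3].T+M[:3,3]
        return P@R.T+p
    return (P-np.array(c['t']))@np.array(c['R'])
E
python3 - <<'E'
from h import *
for n in('top','scene'):
    im=cv2.imread(f'pics/{n}0.png');d=np.load(f'{n}0.npy');P=pts(n,d)
    for t in('board_green','board_rust','board_teal','stand','block','tape_measure','keeper_right'):
        r=bot.trace(n,t)
        for q in r[:3]:
            m=q['region']&(d>0);X=P[m]
            print(n,t,round(q['p'],2),np.round(q['bbox']),len(X),np.round(np.percentile(X,[5,50,95],axis=0),3).tolist() if len(X) else '')
im=cv2.imread('pics/top0.png')[120:240,210:480];cv2.imwrite('pics/topc.png',cv2.resize(im,None,fx=2.9,fy=2.9,interpolation=cv2.INTER_CUBIC))
im=cv2.imread('pics/scene0.png')[110:370,150:480];cv2.imwrite('pics/scenec.png',cv2.resize(im,None,fx=2.3,fy=2.3,interpolation=cv2.INTER_CUBIC))
E
```

```text
top board_green 0.96 [392. 121. 417. 182.] 910 [[0.546, -0.207, 0.015], [0.6, -0.192, 0.141], [0.662, -0.182, 0.215]]
top board_green 0.66 [295. 233. 328. 251.] 267 [[0.316, 0.033, 0.012], [0.33, 0.072, 0.125], [0.347, 0.108, 0.153]]
top board_green 0.66 [411. 271. 464. 289.] 425 [[0.212, -0.343, 0.02], [0.233, -0.289, 0.177], [0.256, -0.246, 0.196]]
top board_rust 0.75 [229. 153. 265. 173.] 522 [[0.528, 0.226, 0.096], [0.531, 0.263, 0.191], [0.539, 0.311, 0.234]]
top board_teal 0.71 [272. 152. 305. 174.] 509 [[0.534, 0.099, 0.092], [0.536, 0.138, 0.188], [0.544, 0.183, 0.234]]
top stand 0.62 [213. 123. 371. 188.] 6538 [[0.522, -0.063, 0.008], [0.607, 0.136, 0.017], [0.714, 0.342, 0.213]]
top stand 0.42 [299. 188. 321. 211.] 388 [[0.435, 0.061, 0.02], [0.465, 0.088, 0.024], [0.496, 0.117, 0.029]]
top stand 0.3 [365. 202. 385. 226.] 225 [[0.406, -0.137, 0.005], [0.43, -0.117, 0.055], [0.457, -0.099, 0.06]]
top block 0.62 [403. 199. 460. 230.] 1489 [[0.397, -0.384, 0.015], [0.438, -0.303, 0.044], [0.477, -0.226, 0.049]]
top block 0.49 [321. 156. 355. 175.] 477 [[0.537, -0.03, 0.097], [
[... 1339 characters left out ...]

scene stand 0.19 [380. 136. 428. 158.] 341 [[0.483, 0.257, 0.08], [0.547, 0.263, 0.199], [0.591, 0.39, 0.205]]
scene block 0.87 [172. 278. 248. 366.] 3301 [[0.406, -0.39, 0.012], [0.448, -0.317, 0.044], [0.489, -0.235, 0.048]]
scene block 0.53 [358. 156. 390. 219.] 917 [[0.539, 0.093, 0.087], [0.547, 0.127, 0.177], [0.549, 0.181, 0.233]]
scene tape_measure 0.66 [252. 252. 286. 276.] 527 [[0.416, -0.142, 0.006], [0.446, -0.126, 0.052], [0.47, -0.105, 0.06]]
scene tape_measure 0.62 [352. 167. 397. 193.] 344 [[0.489, 0.128, 0.188], [0.557, 0.133, 0.199], [0.596, 0.145, 0.206]]
scene tape_measure 0.38 [356. 159. 391. 220.] 881 [[0.54, 0.093, 0.088], [0.547, 0.126, 0.174], [0.549, 0.178, 0.233]]
```

View pics/topc.png

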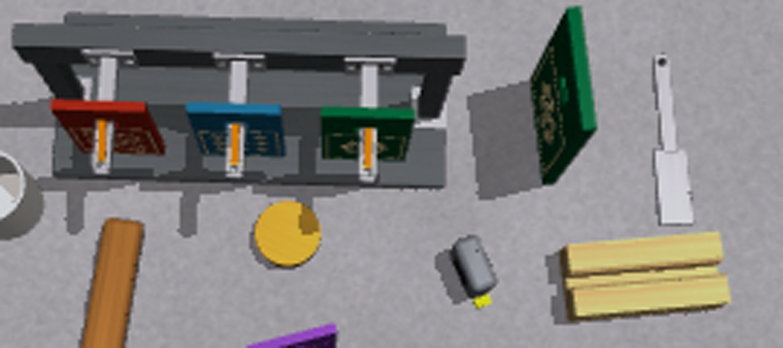

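View pics/scenec.png

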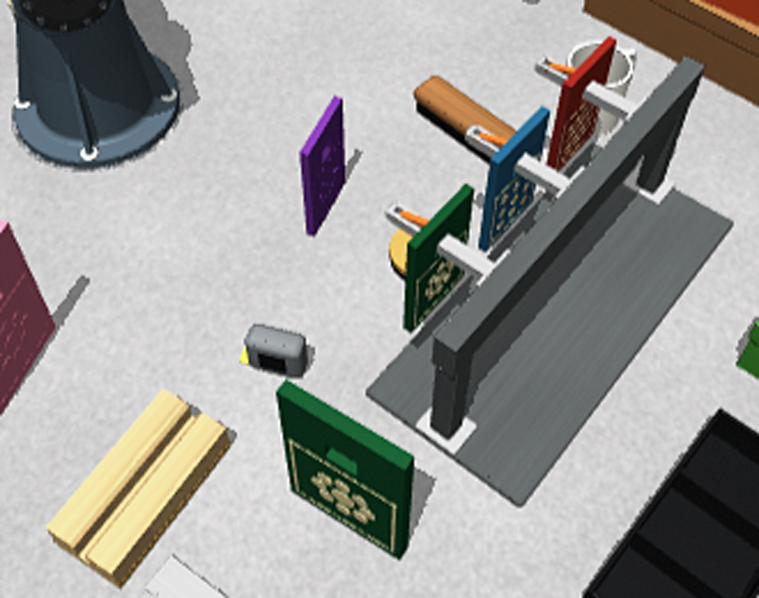

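The crop confirms it: the hanging green board, with its ring of dots, is on the right peg (top-crop 367,125). The other green board is larger and standing on the counter. I'll move above the right peg for a close wrist view.

Request:
{"fn": "servo_tool", "kwargs": {"increments": [[0,[0,0,-60],10.2],[0,[0,0,-60],10.2],[0,[0,0,-60],10.2],[0,[0,0,0],10.2],[0,[0,0,0],10.2]]}}

```text
time_s: 1.48
position: [0.1828, 0.5978, 0.404]
tcp_rot: [[-0.369, 0.929, 0.001], [0.929, 0.369, 0.002], [0.002, 0.002, -1.0]]
force: [0.3, -0.1, 0.3]
opening: 1.002
```

Request:
{"fn": "servo_tool", "kwargs": {"increments": [[0,[0,0,0],10.2],[0,[0,0,0],10.2],[0,[-54,31,0],0],[0,[-54,31,0],0],[0,[-54,31,0],0]]}}

```text
time_s: 2.1
position: [0.2808, 0.4368, 0.4025]
tcp_rot: [[-0.029, 1.0, 0.001], [1.0, 0.029, 0.0], [0.0, 0.001, -1.0]]
force: [1.4, 0.8, -0.1]
opening: 1.0
```

Request:
{"fn": "servo_tool", "kwargs": {"increments": [[0,[-54,31,0],0],[0,[-54,31,0],0],[0,[-54,31,0],0],[0,[-54,31,0],0],[0,[-54,31,0],0]]}}

```text
time_s: 2.72
position: [0.4434, 0.1709, 0.4029]
tcp_rot: [[-0.028, 1.0, 0.001], [1.0, 0.028, 0.0], [0.0, 0.001, -1.0]]
force: [1.3, -0.3, -0.1]
opening: 1.001
```

Request:
{"fn": "servo_tool", "kwargs": {"increments": [[0,[-54,31,0],0],[0,[-54,31,0],0],[0,[-54,31,0],0],[0,[0,0,0],0]]}}

```text
time_s: 3.22
position: [0.5421, 0.0094, 0.4018]
tcp_rot: [[-0.022, 1.0, 0.0], [1.0, 0.022, -0.001], [-0.001, 0.0, -1.0]]
force: [-0.6, -0.7, -0.1]
opening: 0.999
```

```bash
python3 - <<'E'
from h import *
s=bot.read_state();print({k:s[k] for k in ('time_s','position','tcp_rot','force','opening','joint_positions')})
im,d=bot.capture('wrist');cv2.imwrite('pics/w1.png',im);np.save('w1.npy',d);np.savez('w1s.npz',position=s['position'],tcp_rot=s['tcp_rot'])
E
```

```text
{'time_s': 3.225, 'position': array([0.54210903, 0.00935175, 0.40179872]), 'tcp_rot': array([[-2.18033155e-02,  9.99762279e-01,  2.40756948e-05],
       [ 9.99761727e-01,  2.18033288e-02, -1.05075162e-03],
       [-1.05102676e-03,  1.16008915e-06, -9.99999448e-01]]), 'force': array([-0.58054054, -0.6742089 , -0.06286093]), 'opening': 0.9991603912524446, 'joint_positions': array([-1.07912428e+01,  1.43995112e+01,  7.89018246e+01, -5.89793493e-02,
        8.66860389e+01, -1.20371775e+01])}
```

View pics/w1.png

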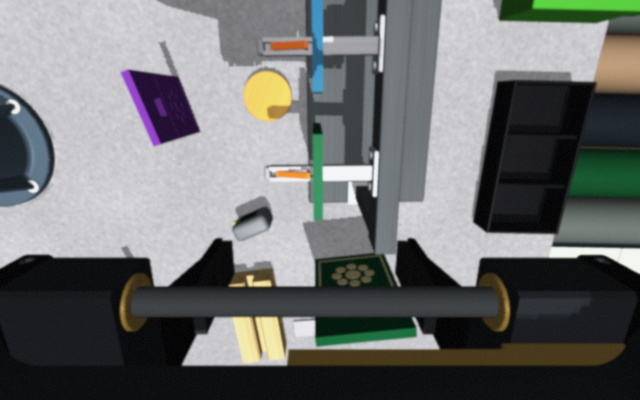

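The green board is edge-on at (318,170). The right peg, with its orange keeper, runs from (268,173) to (372,173), and the rail front is at about column 376. The block is partly visible at (260,320). Now the geometry from depth.

```bash
cat > m.py <<'E'
from h import *
def analyse(img,d,wp):
    P=pts('wrist',d,wp=wp);hsv=cv2.cvtColor(img,cv2.COLOR_BGR2HSV);H,S,V=[hsv[...,i].astype(int) for i in range(3)]
    X,Y,Z=P[...,0],P[...,1],P[...,2];ok=d>0
    roi=ok&(X>.42)&(X<.65)&(abs(Y)<.1)
    g=roi&(H>55)&(H<90)&(S>90)&(Z>.222)&(Z<.245)
    def rep(n,m):
        A=P[m]
        if len(A)<5: print(n,len(A));return A
        print(n,len(A),'min',np.round(np.percentile(A,2,axis=0),4),'med',np.round(np.median(A,0),4),'max',np.round(np.percentile(A,98,axis=0),4));return A
    A=rep('boardtop',g)
    if len(A)>10:
        f=np.polyfit(A[:,1],A[:,0],1);print(' x=f(y) slope',f[0],'mid at y med',np.polyval(f,np.median(A[:,1])))
    o=roi&(H>5)&(H<22)&(S>150)&(Z>.17);rep('orange',o)
    w=roi&(S<40)&(V>120)&(Z>.19)&(Z<.215)&(abs(Y-.01)<.03);B=rep('peg',w)
    if len(B)>10:
        for lo,hi in((.47,.52),(.55,.595)):
            q=B[(B[:,0]>lo)&(B[:,0]<hi)]
            if len(q): print('  peg seg',lo,len(q),np.round(q.mean(0),4), 'ywid',np.ptp(q[:,1]))
    r=ok&(Z>.205)&(Z<.218)&(X>.58)&(X<.68)&(Y<.28)&(Y>-.1)&(S<80)&(V<150);R=P[r]
    if len(R)>20:
        bins=np.arange(R[:,1].min(),R[:,1].max(),.01);e=[]
        for b in bins:
            q=R[(R[:,1]>=b)&(R[:,1]<b+.01)]
            if len(q)>5:e.append((b+.005,q[:,0].min(),q[:,0].max()))
        e=np.array(e);print('rail front fit',np.polyfit(e[:,1-1],e[:,1],1),'back',np.polyfit(e[:,0],e[:,2],1),'z',np.median(R[:,2]),'n',len(e))
    return P
E
python3 - <<'E'
from m import *
im=cv2.imread('pics/w1.png');d=np.load('w1.npy');s=np.load('w1s.npz')
P=analyse(im,d,s)
# block
q=bot.trace('wrist','block')
for r in q[:2]:
    print(r['p'],r['bbox'],np.round(np.percentile(P[r['region']&(d>0)],[3,50,97],axis=0),4).tolist())
for n in('top','scene'):
    dd=np.load(f'{n}0.npy');PP=pts(n,dd);X,Y,Z=[PP[...,i] for i in range(3)]
    m=(dd>0)&(abs(Z-.045)<.006)&(X>.36)&(X<.52)&(Y>-.43)&(Y<-.18)
    m=cv2.morphologyEx(m.astype('uint8'),cv2.MORPH_OPEN,np.ones((3,3)))>0
    A=PP[m];print(n,'block top',len(A),A.mean(0),cv2.minAreaRect((A[:,:2]*1000).astype('float32')))
    g=(dd>0)&(Z>.015)&(Z<.03)&(X>.40)&(X<.48)&(Y>-.38)&(Y<-.25)
    G=PP[g];print(n,'groove',len(G),G.mean(0) if len(G) else '',np.polyfit(G[:,1],G[:,0],1) if len(G)>9 else '')
    m=(dd>0)&(abs(Z-.211)<.006)&(X>.55)&(X<.7)&(Y>-.15)&(Y<.4)
    A=PP[m];print(n,'railtop',len(A),A.mean(0),cv2.minAreaRect((A[:,:2]*1000).astype('float32')))
E
```

```text
boardtop 768 min [ 0.5396 -0.0308  0.2303] med [0.5449 0.0158 0.232 ] max [0.5497 0.0548 0.2335]
 x=f(y) slope -0.02891912377185693 mid at y med 0.5448340309931922
orange 6066 min [0.4933 0.0102 0.2093] med [0.579  0.0337 0.499 ] max [0.6121 0.045  0.5025]
peg 2477 min [ 0.4902 -0.0167  0.1921] med [0.6059 0.0113 0.2015] max [0.6312 0.0375 0.2121]
  peg seg 0.47 310 [0.5011 0.0083 0.1991] ywid 0.016806691669154356
  peg seg 0.55 631 [0.5729 0.0107 0.1993] ywid 0.016524824527782967
rail front fit [-0.03550869  0.61063007] back [-0.02896086  0.63550273] z 0.21086914599874415 n 27
top block top 1085 [ 0.43963524 -0.30698507  0.04483783] ((439.7427978515625, -307.3476867675781), (80.55535125732422, 170.65951538085938), 8.394323348999023)
top groove 161 [ 0.44011407 -0.31711533  0.02113509] [-0.08955616  0.41171444]
top railtop 1423 [0.61538837 0.14247065 0.21085756] ((593.7698974609375, 142.23944091796875), (74.31200408935547, 449.32879638671875), 1.7526581287384033)
scene block top 2324 [ 0.44420594 -0.31385397  0.04517843] ((442.40936279296875, -310.09136962890625), (82.54144287109375, 170.90985107421875), 8.315836906433105)
scene groove 255 [ 0.44385897 -0.30959196  0.02250076] [0.04503752 0.45780222]
scene railtop 2030 [0.61889726 0.11132894 0.21082362] ((590.8374633789062, 139.02978515625), (88.34321594238281, 452.13751220703125), 1.1250354051589966)
```

Request:
{"fn": "servo_tool", "kwargs": {"increments": [[0.7,[0,0.7,60],-0.5],[0.7,[0,1,60],0],[0.7,[0,1,0],0],[0.7,[0,0,0],0]]}}

```text
time_s: 3.82
position: [0.5442, 0.0142, 0.2849]
tcp_rot: [[-0.038, 0.999, 0.004], [0.999, 0.038, -0.001], [-0.001, 0.004, -1.0]]
force: [0.4, 0.2, 0.1]
opening: 0.632
```

```bash
python3 - <<'E'
from m import *
s=bot.read_state();print(s['time_s'],s['position'],s['tcp_rot'][:,0],s['force'],s['opening'])
im,d=bot.capture('wrist');cv2.imwrite('pics/w2.png',im);np.save('w2.npy',d)
P=analyse(im,d,s)
hsv=cv2.cvtColor(im,cv2.COLOR_BGR2HSV)
X,Y,Z=[P[...,i] for i in range(3)]
o=(d>0)&(abs(Y-.01)<.006)&(Z>.19)&(Z<.22)&(X>.47)&(X<.56)
A=P[o]
for b in np.arange(.48,.56,.004):
    q=A[(A[:,0]>=b)&(A[:,0]<b+.004)]
    if len(q):print(round(b,3),len(q),np.round(q[:,2].max(),4),np.round(np.median(q[:,2]),4))
cv2.imwrite('pics/w2c.png',cv2.resize(im[100:340,180:460],None,fx=2.5,fy=2.5))
E
```

```text
3.825 [0.5441677  0.01423344 0.28489868] [-3.80524352e-02  9.99275520e-01 -6.69388652e-04] [0.41898339 0.18722029 0.1137234 ] 0.6320376564391837
boardtop 1683 min [ 0.5403 -0.0321  0.2305] med [0.5454 0.0153 0.232 ] max [0.5506 0.055  0.2333]
 x=f(y) slope -0.0332642054837598 mid at y med 0.5453757022762558
orange 6308 min [0.51   0.0072 0.2041] med [0.5649 0.0386 0.3824] max [0.6016 0.0498 0.3857]
peg 4251 min [ 0.49   -0.0165  0.1979] med [0.6059 0.0111 0.2014] max [0.633  0.0358 0.2121]
  peg seg 0.47 516 [0.5007 0.0083 0.1997] ywid 0.017394365454811433
  peg seg 0.55 1113 [0.5733 0.0102 0.1999] ywid 0.01724388427172136
rail front fit [-0.05310136  0.61040409] back [-0.01854458  0.63451495] z 0.21090695309123753 n 21
0.484 32 0.2003 0.199
0.488 83 0.2014 0.1996
0.492 62 0.2015 0.1984
0.496 53 0.2013 0.1992
0.5 89 0.2024 0.1999
0.504 91 0.2045 0.2006
0.508 96 0.2047 0.201
0.512 100 0.2059 0.2018
0.516 95 0.2072 0.2036
0.52 93 0.2083 0.2057
0.524 87 0.2098 0.2076
0.528 91 0.2111 0.209
0.532 95 0.212 0.2102
0.536 59 0.2115 0.1998
0.54 6 0.2004 0.1969
0.548 10 0.2009 0.2003
0.552 75 0.2013 0.1999
0.556 72 0.2019 0.2
```

View pics/w2c.png

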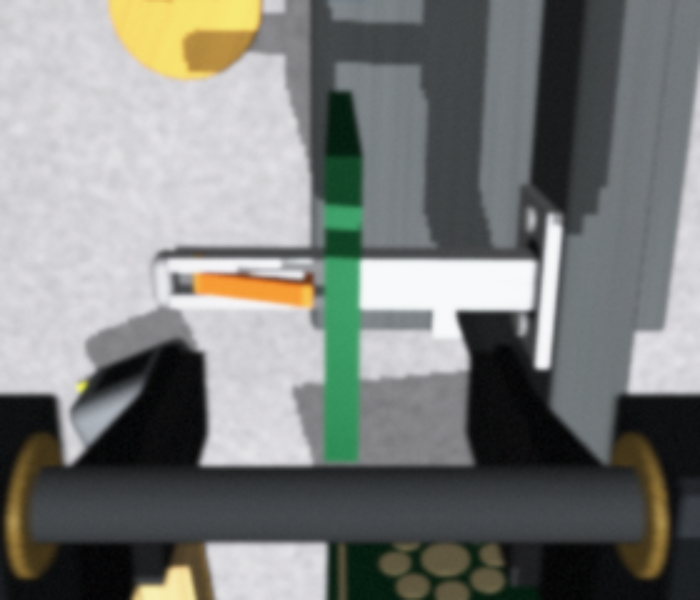

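Request:
{"fn": "servo_tool", "kwargs": {"increments": [[0.7,[0,0,0],0],[0.7,[0,0,0],0]]}}

```text
time_s: 4.12
position: [0.5437, 0.0134, 0.2843]
tcp_rot: [[-0.037, 0.999, 0.003], [0.999, 0.037, -0.001], [-0.001, 0.003, -1.0]]
force: [0.7, 0.1, 0.0]
opening: 0.365
```

Request:
{"fn": "servo_tool", "kwargs": {"increments": [[0.82,[-4,1.8,0],0],[0.82,[0,0,20],0],[0.82,[0,0,20],0],[0.82,[0,0,0],0],[0.82,[0,0,0],0]]}}

```text
time_s: 4.75
position: [0.5454, 0.0093, 0.2432]
tcp_rot: [[-0.036, 0.999, 0.001], [0.999, 0.036, -0.0], [-0.0, 0.001, -1.0]]
force: [0.7, -0.7, 0.5]
opening: 0.18
```

```bash
python3 - <<'E'
from m import *
s=bot.read_state();print(s['time_s'],s['position'],s['tcp_rot'][:,0],s['force'],s['opening'])
im,d=bot.capture('wrist');cv2.imwrite('pics/w3.png',im);np.save('w3.npy',d)
P=analyse(im,d,s)
cv2.imwrite('pics/w3c.png',cv2.resize(im[140:340,200:440],None,fx=3,fy=3))
E
```

```text
4.75 [0.54544068 0.00925099 0.2432071 ] [-3.63365719e-02  9.99339570e-01 -2.78122292e-04] [ 0.67637641 -0.74519079  0.48733616] 0.1795106628236273
boardtop 2032 min [ 0.5402 -0.0139  0.2286] med [0.545  0.0241 0.2319] max [0.5501 0.0551 0.2332]
 x=f(y) slope -0.03152527067658729 mid at y med 0.5449995159216268
orange 6098 min [0.5041 0.0063 0.2025] med [0.5442 0.0327 0.3408] max [0.5825 0.0438 0.3439]
peg 3604 min [ 0.4888 -0.0027  0.1975] med [0.5783 0.0108 0.2001] max [0.6323 0.033  0.2114]
  peg seg 0.47 652 [0.5005 0.0076 0.1997] ywid 0.01712356122369811
  peg seg 0.55 1524 [0.5737 0.0099 0.1999] ywid 0.0180372953064998
rail front fit [-0.02317285  0.60789645] back [-0.02972888  0.63558837] z 0.21087372123293527 n 15
```

View pics/w3c.png

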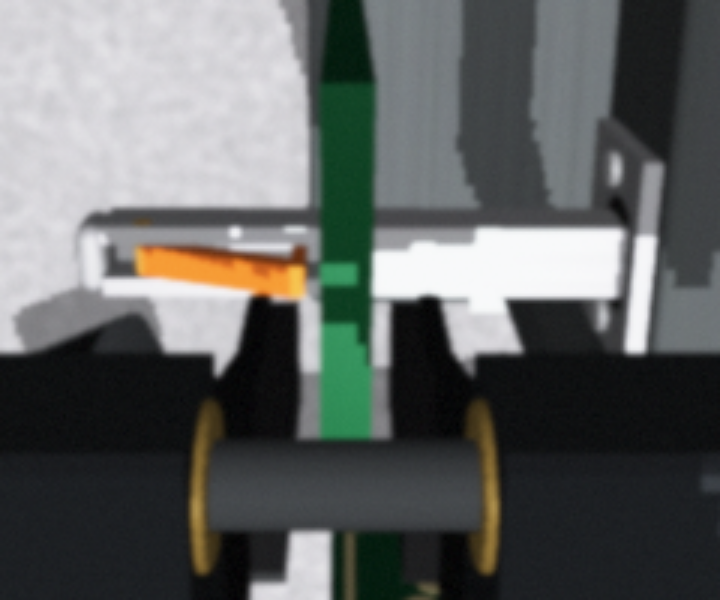

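Request:
{"fn": "servo_tool", "kwargs": {"increments": [[0.82,[0,0,12],0],[0.82,[0,0,12],0],[0.82,[0,0,4],0],[0.82,[0,0,0],0]]}}

```text
time_s: 5.3
position: [0.5445, 0.0096, 0.2139]
tcp_rot: [[-0.037, 0.999, -0.001], [0.999, 0.037, 0.0], [0.0, -0.001, -1.0]]
force: [0.3, -0.5, 0.5]
opening: 0.176
```

Request:
{"fn": "servo_tool", "kwargs": {"increments": [[0.82,[0,0,2],0],[0.82,[0,0,2],0],[0.82,[0,0,2],0],[0.82,[0,0,0],0]]}}

```text
time_s: 5.8
position: [0.5452, 0.0095, 0.2091]
tcp_rot: [[-0.037, 0.999, 0.001], [0.999, 0.037, -0.0], [-0.0, 0.001, -1.0]]
force: [-0.3, 0.1, 3.1]
opening: 0.176
```

Request:
{"fn": "servo_tool", "kwargs": {"increments": [[0.82,[0,0,2],0],[0.82,[0,0,2],0],[0.82,[0,0,0],0]]}}

```text
time_s: 6.18
position: [0.5462, 0.0095, 0.2051]
tcp_rot: [[-0.036, 0.999, 0.003], [0.999, 0.036, -0.0], [-0.0, 0.003, -1.0]]
force: [1.4, 1.1, 5.7]
opening: 0.18
```

Request:
{"fn": "servo_tool", "kwargs": {"increments": [[0.82,[0,0,1.5],0],[0.82,[0,0,1.5],0],[0.82,[0,0,0],0]]}}

```text
time_s: 6.55
position: [0.5468, 0.0095, 0.2023]
tcp_rot: [[-0.036, 0.999, 0.005], [0.999, 0.036, -0.0], [-0.0, 0.005, -1.0]]
force: [2.1, 0.0, 6.1]
opening: 0.182
```

Request:
{"fn": "servo_tool", "kwargs": {"increments": [[0.82,[0,0,1],0],[0.82,[0,0,1],0],[0.82,[0,0,0],0]]}}

```text
time_s: 6.92
position: [0.5472, 0.0095, 0.2005]
tcp_rot: [[-0.036, 0.999, 0.006], [0.999, 0.036, -0.0], [-0.0, 0.006, -1.0]]
force: [3.3, 0.1, 6.7]
opening: 0.178
```

Request:
{"fn": "servo_tool", "kwargs": {"increments": [[0.82,[0,0,1],0],[0.82,[0,0,0],0]]}}

```text
time_s: 7.18
position: [0.5473, 0.0095, 0.1996]
tcp_rot: [[-0.036, 0.999, 0.006], [0.999, 0.036, -0.0], [-0.0, 0.006, -1.0]]
force: [3.3, 0.7, 6.1]
opening: 0.178
```

Request:
{"fn": "servo_tool", "kwargs": {"increments": [[0.82,[0,0,1],0],[0.82,[0,0,0],0]]}}

```text
time_s: 7.42
position: [0.5474, 0.0095, 0.1987]
tcp_rot: [[-0.036, 0.999, 0.006], [0.999, 0.036, -0.0], [-0.0, 0.006, -1.0]]
force: [2.7, 0.2, 6.0]
opening: 0.183
```

```bash
python3 - <<'E'
from m import *
s=bot.read_state();print(s['force'],s['moment'])
im,d=bot.capture('scene');cv2.imwrite('pics/s4c.png',cv2.resize(im[160:280,280:420],None,fx=5,fy=5,interpolation=cv2.INTER_CUBIC))
im,d=bot.capture('wrist');cv2.imwrite('pics/w4c.png',cv2.resize(im[140:340,200:440],None,fx=3,fy=3))
E
```

```text
[2.71661658 0.1940392  5.96840042] [ 0.08344645 -0.49243762 -0.04214753]
```

View pics/s4c.png

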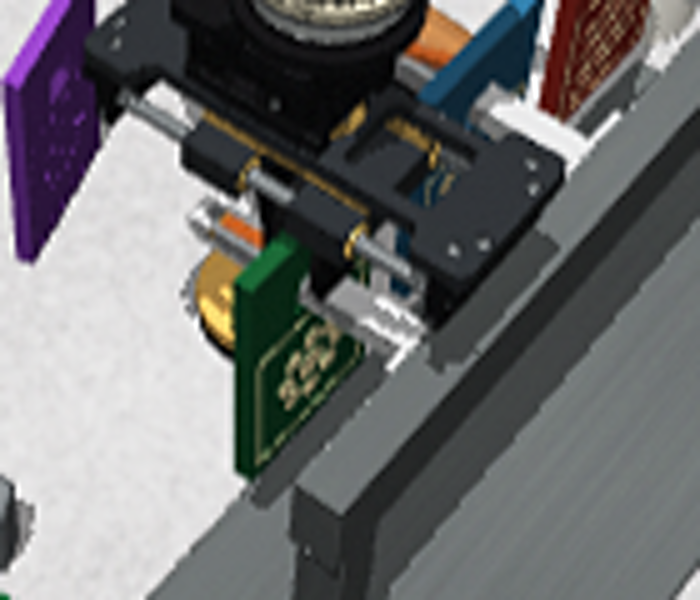

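View pics/w4c.png

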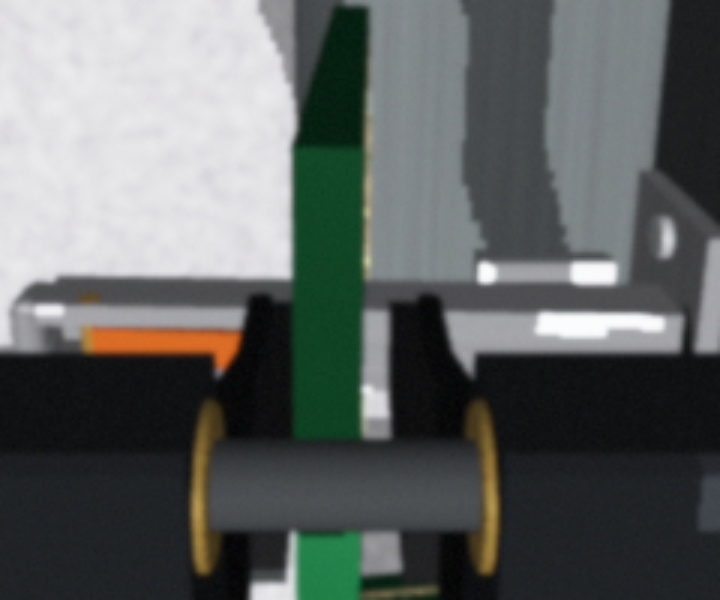

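The fingers straddle the board (crop columns 295–362), which now leans on the front finger. The ramp is going down under that finger. The force is flat at about 6 N as I descend, which suggests a slack peg, so I'll go on gently.

Request:
{"fn": "servo_tool", "kwargs": {"increments": [[0.82,[0,0,1],0],[0.82,[0,0,0],0]]}}

```text
time_s: 7.78
position: [0.5475, 0.0094, 0.198]
tcp_rot: [[-0.036, 0.999, 0.006], [0.999, 0.036, -0.0], [-0.0, 0.006, -1.0]]
force: [3.0, 1.7, 8.5]
opening: 0.181
```

Request:
{"fn": "servo_tool", "kwargs": {"increments": [[0.82,[0,0,1],0],[0.82,[0,0,0],0]]}}

```text
time_s: 8.02
position: [0.5475, 0.0094, 0.1975]
tcp_rot: [[-0.036, 0.999, 0.007], [0.999, 0.036, -0.0], [-0.001, 0.007, -1.0]]
force: [1.5, 2.4, 11.0]
opening: 0.183
```

Request:
{"fn": "servo_tool", "kwargs": {"increments": [[0.86,[0,0,0],0],[0.9,[0,0,0],0],[1,[0,0,0],0],[1,[0,0,0],0]]}}

```text
time_s: 8.52
position: [0.546, 0.0093, 0.1972]
tcp_rot: [[-0.037, 0.999, 0.003], [0.999, 0.037, -0.001], [-0.001, 0.003, -1.0]]
force: [0.2, 0.1, 9.7]
opening: 0.116
```

```bash
python3 - <<'E'
from m import *
s=bot.read_state();print(s['force'],s['moment'],s['opening'],s['position'])
im,d=bot.capture('scene');cv2.imwrite('pics/s5c.png',cv2.resize(im[160:280,280:420],None,fx=5,fy=5,interpolation=cv2.INTER_CUBIC))
im,d=bot.capture('wrist');cv2.imwrite('pics/w5c.png',cv2.resize(im[140:340,200:440],None,fx=3,fy=3))
E
```

```text
[0.17762877 0.14111814 9.69225973] [0.04623168 0.12129477 0.01534334] 0.11564179767490697 [0.54601973 0.00932656 0.19715678]
```

View pics/w5c.png

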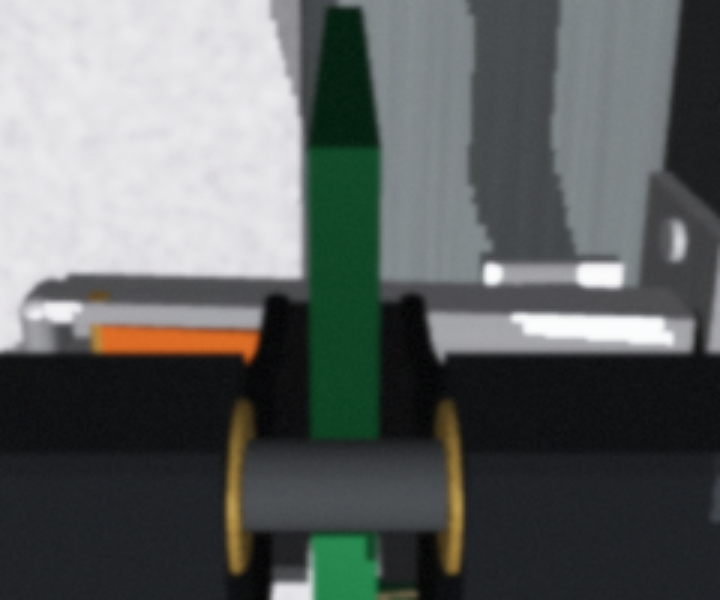

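View pics/s5c.png

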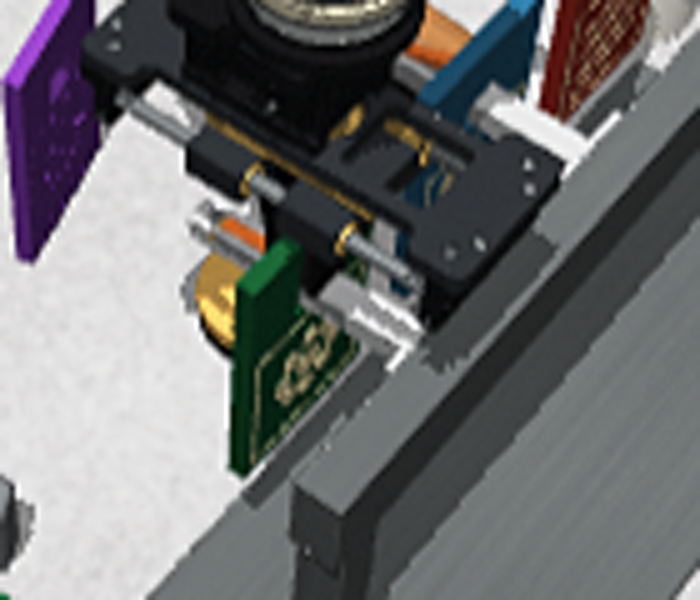

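Gripped: the opening is 10 mm, the board is upright, and I'm pressing with 9.7 N. Now I'll draw it outward in small steps.

Request:
{"fn": "servo_tool", "kwargs": {"increments": [[1,[0,-1.5,0],0],[1,[0,-1.5,0],0],[1,[0,0,0],0]]}}

```text
time_s: 9.0
position: [0.5457, 0.0092, 0.1976]
tcp_rot: [[-0.036, 0.999, 0.01], [0.999, 0.036, -0.001], [-0.001, 0.01, -1.0]]
force: [4.2, 0.8, 8.2]
opening: 0.113
```

Request:
{"fn": "servo_tool", "kwargs": {"increments": [[1,[0,-1.5,0],0],[1,[0,-1.5,0],0],[1,[0,0,0],0]]}}

```text
time_s: 9.38
position: [0.5439, 0.0088, 0.1978]
tcp_rot: [[-0.036, 0.999, 0.012], [0.999, 0.036, -0.001], [-0.002, 0.012, -1.0]]
force: [5.4, 1.3, 7.3]
opening: 0.109
```

Request:
{"fn": "servo_tool", "kwargs": {"increments": [[1,[0,-1.5,0],0],[1,[0,-1,0],0],[1,[0,0,0],0]]}}

```text
time_s: 9.75
position: [0.5417, 0.0085, 0.1978]
tcp_rot: [[-0.036, 0.999, 0.013], [0.999, 0.036, -0.002], [-0.002, 0.013, -1.0]]
force: [5.1, 1.0, 7.2]
opening: 0.112
```

Sliding at steady friction (fx about 5 N). Continuing.

Request:
{"fn": "servo_tool", "kwargs": {"increments": [[1,[0,-1.5,0],0],[1,[0,-1.5,0],0],[1,[0,0,0],0]]}}

```text
time_s: 10.12
position: [0.5378, 0.0084, 0.1975]
tcp_rot: [[-0.036, 0.999, 0.011], [0.999, 0.036, -0.002], [-0.002, 0.011, -1.0]]
force: [4.6, 0.2, 7.9]
opening: 0.111
```

Request:
{"fn": "servo_tool", "kwargs": {"increments": [[1,[0,-1.5,0],0],[1,[0,-1.5,0],0],[1,[0,0,0],0]]}}

```text
time_s: 10.5
position: [0.5346, 0.0083, 0.1974]
tcp_rot: [[-0.036, 0.999, 0.01], [0.999, 0.036, -0.002], [-0.002, 0.01, -1.0]]
force: [4.6, -0.4, 7.8]
opening: 0.11
```

Request:
{"fn": "servo_tool", "kwargs": {"increments": [[1,[0,-1.5,0],0],[1,[0,-1.5,0],0],[1,[0,0,0],0]]}}

```text
time_s: 10.88
position: [0.5314, 0.0082, 0.1973]
tcp_rot: [[-0.036, 0.999, 0.01], [0.999, 0.036, -0.002], [-0.002, 0.01, -1.0]]
force: [3.8, 0.1, 7.0]
opening: 0.115
```

Request:
{"fn": "servo_tool", "kwargs": {"increments": [[1,[0,-1.5,0],0],[1,[0,-1.5,0],0],[1,[0,0,0],0]]}}

```text
time_s: 11.25
position: [0.5283, 0.0081, 0.1973]
tcp_rot: [[-0.036, 0.999, 0.01], [0.999, 0.036, -0.001], [-0.002, 0.01, -1.0]]
force: [3.7, 0.3, 6.6]
opening: 0.111
```

Request:
{"fn": "servo_tool", "kwargs": {"increments": [[1,[0,-1.5,0],0],[1,[0,-1.5,0],0],[1,[0,0,0],0]]}}

```text
time_s: 11.62
position: [0.5254, 0.0079, 0.1972]
tcp_rot: [[-0.036, 0.999, 0.01], [0.999, 0.036, -0.002], [-0.002, 0.01, -1.0]]
force: [4.1, -0.1, 7.7]
opening: 0.112
```

Request:
{"fn": "servo_tool", "kwargs": {"increments": [[1,[0,-2,0],0],[1,[0,-2,0],0],[1,[0,-2,0],0],[1,[0,0,0],0]]}}

```text
time_s: 12.12
position: [0.5195, 0.0077, 0.1973]
tcp_rot: [[-0.036, 0.999, 0.01], [0.999, 0.036, -0.002], [-0.002, 0.01, -1.0]]
force: [4.3, -0.0, 8.4]
opening: 0.11
```

Request:
{"fn": "servo_tool", "kwargs": {"increments": [[1,[0,-2,0],0],[1,[0,-2,0],0],[1,[0,-2,0],0],[1,[0,0,0],0]]}}

```text
time_s: 12.62
position: [0.5138, 0.0074, 0.1975]
tcp_rot: [[-0.036, 0.999, 0.011], [0.999, 0.036, -0.002], [-0.002, 0.011, -1.0]]
force: [4.7, 0.5, 7.5]
opening: 0.111
```

Request:
{"fn": "servo_tool", "kwargs": {"increments": [[1,[0,-2,0],0],[1,[0,-2,-0.4],0],[1,[0,-2,-0.4],0],[1,[0,0,0],0]]}}

```text
time_s: 13.12
position: [0.5074, 0.0072, 0.1983]
tcp_rot: [[-0.036, 0.999, 0.01], [0.999, 0.036, -0.002], [-0.002, 0.01, -1.0]]
force: [4.6, -1.2, 8.8]
opening: 0.116
```

Request:
{"fn": "servo_tool", "kwargs": {"increments": [[1,[0,-2,-0.4],0],[1,[0,-2,-0.4],0],[1,[0,-2,-0.4],0],[1,[0,0,0],0]]}}

```text
time_s: 13.62
position: [0.4992, 0.0073, 0.1985]
tcp_rot: [[-0.036, 0.999, 0.005], [0.999, 0.036, -0.001], [-0.001, 0.005, -1.0]]
force: [1.7, -0.1, 5.3]
opening: 0.113
```

Request:
{"fn": "servo_tool", "kwargs": {"increments": [[1,[0,-2,-0.3],0],[1,[0,-2,-0.3],0],[1,[0,-2,-0.3],0],[1,[0,0,0],0]]}}

```text
time_s: 14.12
position: [0.4905, 0.0077, 0.1981]
tcp_rot: [[-0.037, 0.999, -0.002], [0.999, 0.037, 0.0], [0.0, -0.002, -1.0]]
force: [0.7, -0.6, 3.0]
opening: 0.111
```

Request:
{"fn": "servo_tool", "kwargs": {"increments": [[1,[0,-2,0],0],[1,[0,-2,0],0],[1,[0,-2,0],0],[1,[0,0,0],0]]}}

```text
time_s: 14.62
position: [0.4848, 0.0074, 0.1983]
tcp_rot: [[-0.037, 0.999, -0.001], [0.999, 0.037, 0.0], [0.0, -0.001, -1.0]]
force: [0.9, 0.0, 1.8]
opening: 0.113
```

Request:
{"fn": "servo_tool", "kwargs": {"increments": [[1,[0,-4,0],0],[1,[0,-4,0],0],[1,[0,-4,0],0],[1,[0,-4,0],0],[1,[0,0,0],0]]}}

```text
time_s: 15.25
position: [0.4678, 0.0071, 0.1979]
tcp_rot: [[-0.037, 0.999, -0.003], [0.999, 0.037, 0.0], [0.001, -0.003, -1.0]]
force: [0.3, 0.4, -0.9]
opening: 0.113
```

Request:
{"fn": "servo_tool", "kwargs": {"increments": [[1,[0,-6,0],0],[1,[0,-6,0],0],[1,[0,-6,0],0],[1,[0,0,0],0]]}}

```text
time_s: 15.75
position: [0.4506, 0.0062, 0.1984]
tcp_rot: [[-0.036, 0.999, -0.001], [0.999, 0.036, 0.0], [0.0, -0.001, -1.0]]
force: [-0.5, -0.5, -0.8]
opening: 0.112
```

```bash
python3 - <<'E'
from m import *
s=bot.read_state();print(s['force'],s['moment'],s['opening'],s['position'])
im,d=bot.capture('scene');cv2.imwrite('pics/s6c.png',cv2.resize(im[140:380,160:430],None,fx=2.5,fy=2.5,interpolation=cv2.INTER_CUBIC))
im,d=bot.capture('wrist');cv2.imwrite('pics/w6.png',im);np.save('w6.npy',d)
P=pts('wrist',d,wp=s);print(s['tcp_rot'])
E
```

```text
[-0.48734536 -0.45986173 -0.82242795] [-0.0860804   0.05027517 -0.0141481 ] 0.11238963489832893 [0.45058803 0.00623011 0.19842567]
[[-3.63987676e-02  9.99337131e-01 -6.54762663e-04]
 [ 9.99337328e-01  3.63988823e-02  1.64073425e-04]
 [ 1.87797295e-04 -6.48356699e-04 -9.99999772e-01]]
```

View pics/w6.png

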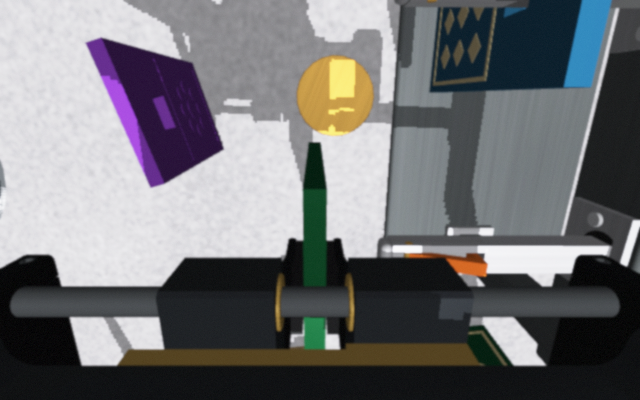

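View pics/s6c.png

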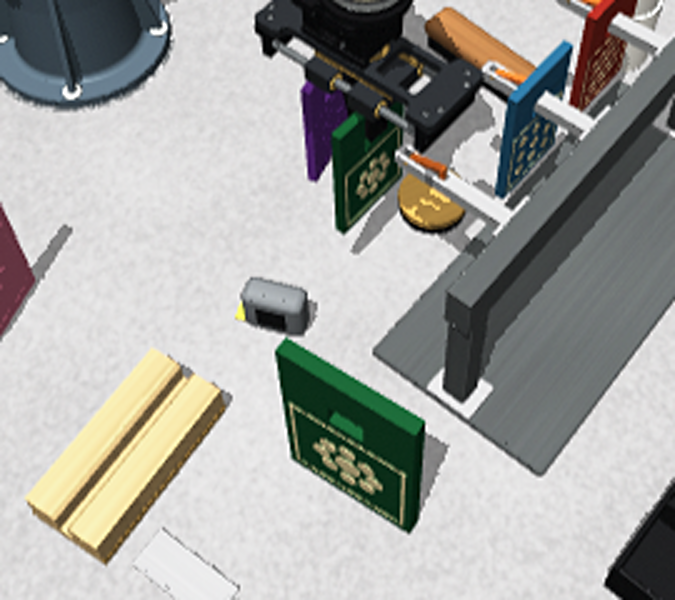

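The board is free of the peg in the gripper, with the drawn-out keeper standing up again (wrist 460,262). I'll lift and carry it past the block to view the groove.

Request:
{"fn": "servo_tool", "kwargs": {"increments": [[1,[0,0,-20],0],[1,[0,0,-20],-3],[1,[0,0,0],-3.3],[1,[-40,-4,0],0],[1,[-50,-6,0],0]]}}

```text
time_s: 16.48
position: [0.4551, -0.0847, 0.2387]
tcp_rot: [[-0.149, 0.989, 0.001], [0.989, 0.149, -0.0], [-0.0, 0.001, -1.0]]
force: [1.3, -0.1, -0.8]
opening: 0.11
```

Request:
{"fn": "servo_tool", "kwargs": {"increments": [[1,[-55,-6,0],0],[1,[-55,-6,0],0],[1,[-55,-6,0],0],[1,[-55,-6,0],0],[1,[-50,-6,0],0]]}}

```text
time_s: 17.1
position: [0.4644, -0.3582, 0.2383]
tcp_rot: [[-0.145, 0.989, 0.0], [0.989, 0.145, -0.0], [-0.0, 0.0, -1.0]]
force: [1.0, 0.1, -1.9]
opening: 0.114
```

Request:
{"fn": "servo_tool", "kwargs": {"increments": [[1,[-30,-3,0],0],[1,[-14,-1,0],0],[1,[0,0,0],0],[1,[0,0,0],0]]}}

```text
time_s: 17.6
position: [0.4668, -0.3982, 0.2383]
tcp_rot: [[-0.147, 0.989, -0.001], [0.989, 0.147, 0.002], [0.002, -0.0, -1.0]]
force: [0.3, 0.4, -1.5]
opening: 0.113
```

```bash
python3 - <<'E'
from m import *
s=bot.read_state();print(s['force'],s['opening'],s['position'],s['tcp_rot'][:,0])
im,d=bot.capture('wrist');cv2.imwrite('pics/w7.png',im);np.save('w7.npy',d);np.savez('w7s.npz',position=s['position'],tcp_rot=s['tcp_rot'])
P=pts('wrist',d,wp=s);X,Y,Z=[P[...,i] for i in range(3)]
v,u=np.mgrid[0:400,0:640]
m=(d>0)&(abs(Z-.045)<.004)&(X>.36)&(X<.52)&(Y>-.43)&(Y<-.18)
m=cv2.morphologyEx(m.astype('uint8'),cv2.MORPH_OPEN,np.ones((3,3)))>0
A=P[m];print(len(A),A.mean(0),cv2.minAreaRect((A[:,:2]*1000).astype('float32')))
m2=(d>0)&(Z<.032)&(Z>.014)&(X>.40)&(X<.48)&(Y>-.38)&(Y<-.23)
G=P[m2];print('groove',len(G),G.mean(0),np.polyfit(G[:,1],G[:,0],1))
E
```

```text
[ 0.34523976  0.42329435 -1.48525751] 0.11333788230754822 [ 0.46675778 -0.39823128  0.23827956] [-0.14707074  0.98912457  0.00166592]
10764 [ 0.4404659  -0.30544632  0.0449041 ] ((442.0754699707031, -313.0075378417969), (80.19427490234375, 162.62014770507812), 8.56432819366455)
groove 1881 [ 0.43945773 -0.29935606  0.02040594] [-0.14816323  0.39510417]
```

View pics/w7.png

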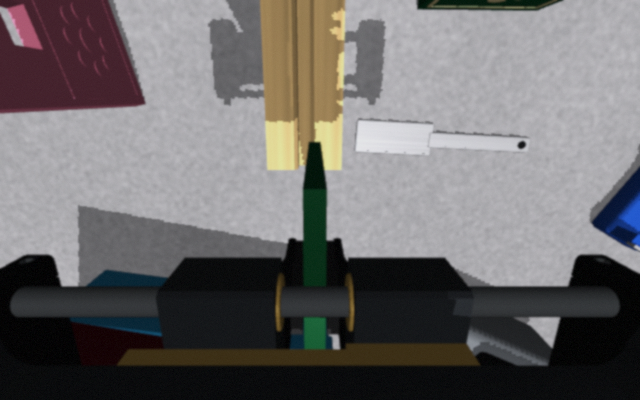

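```bash
python3 - <<'E'
from m import *
s=np.load('w7s.npz');d=np.load('w7.npy')
P=pts('wrist',d,wp=s);X,Y,Z=[P[...,i] for i in range(3)]
a=np.radians(8.45);ex=np.array([np.cos(a),np.sin(a)]);ey=np.array([-np.sin(a),np.cos(a)])
c0=np.array([.4415,-.309])
Q=P[...,:2]-c0;U=Q@ex;V=Q@ey
m=(d>0)&(abs(Z-.045)<.003)&(abs(U)<.06)&(abs(V)<.1)
g=(d>0)&(Z<.030)&(Z>.012)&(abs(U)<.02)&(abs(V)<.09)
print('V range',V[m].min(),V[m].max())
r=[]
for v in np.arange(-.09,.09,.01):
    k=m&(V>=v)&(V<v+.01);q=g&(V>=v)&(V<v+.01)
    if k.sum()>20:
        u=U[k];inn=(u[u<0].max() if (u<0).any() else 0,u[u>0].min() if (u>0).any() else 0)
        r.append((v+.005,(u.min()+u.max())/2))
        print(round(v+.005,3),np.round([u.min(),u.max(),(u.min()+u.max())/2,*inn,sum(inn)/2],4),np.round([U[q].min(),U[q].max()],4) if q.any() else '')
r=np.array(r);print(np.polyfit(r[:,0],r[:,1],1))
# board in hand tilt: points on top edge & bottom
hs=cv2.cvtColor(cv2.imread('pics/w7.png'),cv2.COLOR_BGR2HSV)
R=s['tcp_rot'];T=(P-s['position'])@R
gm=(d>0)&(hs[...,0]>55)&(hs[...,0]<90)&(hs[...,1]>80)&(abs(T[...,1])<.015)&(T[...,0]>0)&(T[...,0]<.06)
A=T[gm];top=A[A[:,2]<-.027]
print('board top z',np.median(top[:,2]),'y med',np.median(top[:,1]),'x max',top[:,0].max(),'slope',np.polyfit(top[:,0],top[:,1],1)[0])
e=A[A[:,2]>-.02]
if len(e)>20: print('end face',len(e),np.round(np.percentile(e,[2,50,98],axis=0),4).tolist(),'tilt y/z',np.polyfit(e[:,2],e[:,1],1))
E
```

```text
V range -0.08537615402190753 0.07696680544892677
-0.085 [-0.04    0.0402  0.0001 -0.0076  0.0217  0.0071] [-0.0065  0.0005]
-0.075 [-0.0397  0.04    0.0001 -0.0073  0.0205  0.0066] [-0.0064  0.0018]
-0.065 [-0.0399  0.0397 -0.0001 -0.0072  0.0194  0.0061] [-0.0063  0.0041]
-0.055 [-0.0399  0.0395 -0.0002 -0.0072  0.0077  0.0003] [-0.0067  0.0064]
-0.045 [-0.0395  0.04    0.0003 -0.0071  0.0077  0.0003] [-0.0067  0.0064]
-0.035 [-0.04    0.0401  0.0001 -0.0068  0.0078  0.0005] [-0.0067  0.0065]
-0.025 [-0.0397  0.0398  0.0001 -0.0066  0.0078  0.0006] [-0.0068  0.0065]
-0.015 [-0.0401  0.0395 -0.0003 -0.0076  0.0068 -0.0004] [-0.0067  0.0054]
-0.005 [-0.0399  0.0394 -0.0003 -0.0074  0.0068 -0.0003] [-0.0065  0.0055]
0.005 [-0.0401  0.04   -0.     -0.0072  0.0079  0.0003] [-0.0064  0.0055]
0.015 [-0.0399  0.0398 -0.0001 -0.0071  0.0069 -0.0001] [-0.0068  0.0056]
0.025 [-0.0399  0.0396 -0.0001 -0.0069  0.0069  0.    ] [-0.0068  0.0056]
0.035 [-0.04    0.0393 -0.0004 -0.0068  0.0069  0.0001] [-0.0069  0.0056]
0.045 [-0.0396  0.04    0.0002 -0.0075  0.008   0.0002] [-0.0068  0.0057]
0.055 [-0.0401  0.0398 -0.0002 -0.0074  0.007  -0.0002] [-0.0068  0.0057]
0.065 [-0.0401  0.0394 -0.0004 -0.0072  0.007  -0.0001] [-0.0066  0.0058]
0.075 [-0.0401  0.0392 -0.0004 -0.0072  0.0071 -0.    ] [-0.0069  0.0058]
[-0.00234422 -0.00010135]
board top z -0.03132290756637886 y med -0.0004736133334587203 x max 0.04611719973282316 slope 0.005922344208924362
end face 591 [[0.0091, -0.0067, -0.0191], [0.0459, -0.0005, 0.0098], [0.0461, 0.0062, 0.0982]] tilt y/z [-0.00303796 -0.00035093]
```

Request:
{"fn": "servo_tool", "kwargs": {"increments": [[1,[40,-5,0],-0.4],[1,[40,-5,0],0],[1,[12,-1.6,0],0],[1,[0,0,20],0],[1,[0,0,20],0]]}}

```text
time_s: 18.27
position: [0.4424, -0.3109, 0.1989]
tcp_rot: [[-0.154, 0.988, 0.002], [0.988, 0.154, -0.002], [-0.003, 0.002, -1.0]]
force: [-0.4, -0.6, -0.3]
opening: 0.112
```

Request:
{"fn": "servo_tool", "kwargs": {"increments": [[1,[0,0,15],0],[1,[0,0,0],0],[1,[0,0,0],0]]}}

```text
time_s: 18.65
position: [0.442, -0.3112, 0.1839]
tcp_rot: [[-0.153, 0.988, 0.001], [0.988, 0.153, -0.001], [-0.001, 0.001, -1.0]]
force: [0.1, -0.2, -0.9]
opening: 0.112
```

```bash
cat > b.py <<'E'
from m import *
s=bot.read_state();R=s['tcp_rot'];p=s['position']
im,d=bot.capture('wrist')
P=pts('wrist',d,wp=s);T=(P-p)@R
hs=cv2.cvtColor(im,cv2.COLOR_BGR2HSV)
gm=(d>0)&(hs[...,0]>55)&(hs[...,0]<90)&(hs[...,1]>80)&(abs(T[...,1])<.015)&(T[...,0]>0)&(T[...,0]<.06)
A=T[gm];top=A[A[:,2]<-.027];off=np.median(top[:,1])
a=np.radians(8.55);ex=np.array([np.cos(a),np.sin(a)]);ey=np.array([-np.sin(a),np.cos(a)])
b=p+R@np.array([0,off,0])-[.4414,-.309,0]
tx=np.degrees(np.arctan2(R[1,0],R[0,0]));sl=np.polyfit(top[:,0],top[:,1],1)[0]
print('p',p,'force',s['force'],'open',s['opening'],'off',off,'U,V',b[:2]@ex,b[:2]@ey,'tool yaw',tx,'board yaw',tx-np.degrees(sl),'bottom z',p[2]-np.median(top[:,2])-.150)
import sys
n=sys.argv[1];cv2.imwrite(f'pics/{n}w.png',im)
i2,d2=bot.capture('scene');cv2.imwrite(f'pics/{n}s.png',cv2.resize(i2[200:380,150:360],None,fx=3.3,fy=3.3,interpolation=cv2.INTER_CUBIC))
X,Y,Z=[P[...,i] for i in range(3)];Q=P[...,:2]-np.array([.4414,-.309]);U=Q@ex;V=Q@ey
m=(d>0)&(abs(Z-.045)<.003)&(abs(U)<.06)&(abs(V)<.1)
for v in np.arange(-.09,.09,.01):
    k=m&(V>=v)&(V<v+.01)
    if k.sum()>30:
        u=U[k];print(round(v+.005,3),np.round([u.min(),u.max(),(u.min()+u.max())/2],4))
E
python3 b.py p8
```

```text
p [ 0.44202457 -0.31124932  0.18392708] force [ 0.07044349 -0.23858123 -0.94296479] open 0.1115469224084692 off -0.0004765320377720197 U,V -0.00019330953995616316 -0.0023192377911524092 tool yaw 98.79797238301686 board yaw 98.78075210214683 bottom z 0.06524940970109136
-0.075 [-0.0398  0.0396 -0.0001]
-0.065 [-0.0397  0.0396 -0.    ]
-0.055 [-0.0395  0.0402  0.0003]
-0.045 [-0.0399  0.0398 -0.0001]
-0.035 [-0.0397  0.0402  0.0003]
-0.025 [-0.0395  0.0399  0.0002]
-0.015 [-0.0399  0.0402  0.0001]
-0.005 [-0.0398  0.0401  0.0001]
0.005 [-0.0394  0.0401  0.0004]
0.015 [-0.0399  0.04    0.0001]
0.025 [-0.0397  0.0401  0.0002]
0.035 [-0.0393  0.0402  0.0004]
0.045 [-0.0398  0.04    0.0001]
0.055 [-0.0395  0.0402  0.0003]
0.065 [-0.0398  0.0403  0.0002]
0.075 [-0.0398  0.0399  0.0001]
0.085 [-0.0393  0.0396  0.0002]
```

View pics/p8s.png

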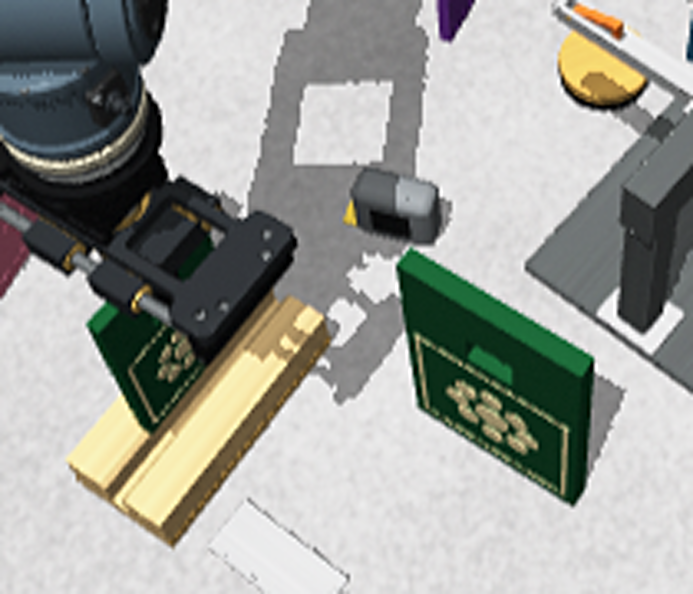

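The board sits over the groove, within 0.5 mm laterally and about 0.2° in yaw. I'll lower it by feel.

Request:
{"fn": "servo_tool", "kwargs": {"increments": [[1,[0,0.3,8],0],[1,[0,0,8],0],[1,[0,0,5],0],[1,[0,0,0],0]]}}

```text
time_s: 19.25
position: [0.4415, -0.3104, 0.1618]
tcp_rot: [[-0.153, 0.988, -0.001], [0.988, 0.153, 0.001], [0.001, -0.001, -1.0]]
force: [-0.7, -0.1, -1.5]
opening: 0.113
```

Request:
{"fn": "servo_tool", "kwargs": {"increments": [[1,[0,0,4],0],[1,[0,0,4],0],[1,[0,0,0],0]]}}

```text
time_s: 19.62
position: [0.4417, -0.3105, 0.1541]
tcp_rot: [[-0.153, 0.988, -0.001], [0.988, 0.153, 0.001], [0.001, -0.0, -1.0]]
force: [-0.3, -0.7, -0.8]
opening: 0.112
```

Request:
{"fn": "servo_tool", "kwargs": {"increments": [[1,[0,0,4],0],[1,[0,0,4],0],[1,[0,0,3],0],[1,[0,0,0],0]]}}

```text
time_s: 20.12
position: [0.4417, -0.3106, 0.1431]
tcp_rot: [[-0.153, 0.988, -0.0], [0.988, 0.153, 0.001], [0.001, -0.0, -1.0]]
force: [-0.3, -0.3, -0.9]
opening: 0.113
```

Inside the groove without contact, with the bottom at about 0.0245. The last 4–5 mm go slowly.

Request:
{"fn": "servo_tool", "kwargs": {"increments": [[1,[0,0,2],0],[1,[0,0,1.2],0],[1,[0,0,0],0]]}}

```text
time_s: 20.5
position: [0.4418, -0.3107, 0.1402]
tcp_rot: [[-0.153, 0.988, -0.0], [0.988, 0.153, 0.0], [0.0, -0.0, -1.0]]
force: [0.5, -1.0, -1.8]
opening: 0.111
```

Request:
{"fn": "servo_tool", "kwargs": {"increments": [[1,[0,0,1],0],[1,[0,0,0],0]]}}

```text
time_s: 20.75
position: [0.4418, -0.3107, 0.1392]
tcp_rot: [[-0.153, 0.988, -0.0], [0.988, 0.153, 0.0], [0.0, -0.0, -1.0]]
force: [0.0, -0.0, -1.2]
opening: 0.111
```

Request:
{"fn": "servo_tool", "kwargs": {"increments": [[1,[0,0,1],0],[1,[0,0,0],0]]}}

```text
time_s: 21.0
position: [0.442, -0.3109, 0.1387]
tcp_rot: [[-0.153, 0.988, 0.0], [0.988, 0.153, -0.0], [-0.001, 0.0, -1.0]]
force: [-0.6, 0.5, 2.4]
opening: 0.113
```

The board met the floor at TCP z = 0.1387, as predicted, with 2.4 N. Release and retreat.

Request:
{"fn": "servo_tool", "kwargs": {"increments": [[0.8,[0,0,0],0],[0.6,[0,0,0],0],[0.4,[0,0,0],0],[0.4,[0,0,0],0]]}}

```text
time_s: 21.5
position: [0.4418, -0.3107, 0.1382]
tcp_rot: [[-0.153, 0.988, -0.0], [0.988, 0.153, 0.0], [0.0, -0.0, -1.0]]
force: [0.1, 0.6, -0.7]
opening: 0.454
```

Request:
{"fn": "servo_tool", "kwargs": {"increments": [[0.4,[0,0,-10],0],[0.4,[0,0,-25],0],[0.4,[0,0,-40],0],[0.4,[0,0,-50],0],[0.4,[0,0,0],0]]}}

```text
time_s: 22.12
position: [0.444, -0.3128, 0.2682]
tcp_rot: [[-0.153, 0.988, 0.007], [0.988, 0.153, -0.008], [-0.009, 0.006, -1.0]]
force: [0.2, 0.1, -0.6]
opening: 0.602
```

Request:
{"fn": "servo_tool", "kwargs": {"increments": [[0.4,[-50,0,-10],0],[0.4,[-50,0,0],0],[0.4,[0,0,0],0],[0.4,[0,0,0],0]]}}

```text
time_s: 22.62
position: [0.4564, -0.4085, 0.2721]
tcp_rot: [[-0.152, 0.988, -0.002], [0.988, 0.152, 0.003], [0.003, -0.001, -1.0]]
force: [-0.7, 0.9, 0.2]
opening: 0.601
```

```bash
python3 - <<'E'
from m import *
s=bot.read_state();print(s['time_s'],s['position'],s['force'],s['opening'])
im,d=bot.capture('wrist');cv2.imwrite('pics/w9.png',im)
P=pts('wrist',d,wp=s);hs=cv2.cvtColor(im,cv2.COLOR_BGR2HSV);X,Y,Z=[P[...,i] for i in range(3)]
a=np.radians(8.55);ex=np.array([np.cos(a),np.sin(a)]);ey=np.array([-np.sin(a),np.cos(a)])
Q=P[...,:2]-np.array([.4414,-.309]);U=Q@ex;V=Q@ey
g=(d>0)&(hs[...,0]>55)&(hs[...,0]<90)&(hs[...,1]>80)&(abs(U)<.03)&(abs(V)<.07)&(Z>.16)&(Z<.18)
print('top',g.sum(),np.median(Z[g]),np.percentile(U[g],[2,50,98]),np.percentile(V[g],[1,99]),'slope',np.polyfit(V[g],U[g],1)[0])
i2,d2=bot.capture('scene');cv2.imwrite('pics/s9.png',i2)
i3,d3=bot.capture('top');cv2.imwrite('pics/t9c.png',cv2.resize(i3[110:250,180:480],None,fx=2.6,fy=2.6,interpolation=cv2.INTER_CUBIC))
E
```

```text
22.625 [ 0.4563683  -0.40845358  0.27206197] [-0.6793663   0.92549694  0.18287577] 0.6013056955803479
top 1501 0.1700419672355419 [-0.00420329 -0.00040975  0.00377075] [-0.04349441  0.04271841] slope -0.004569819243801865
```

View pics/s9.png

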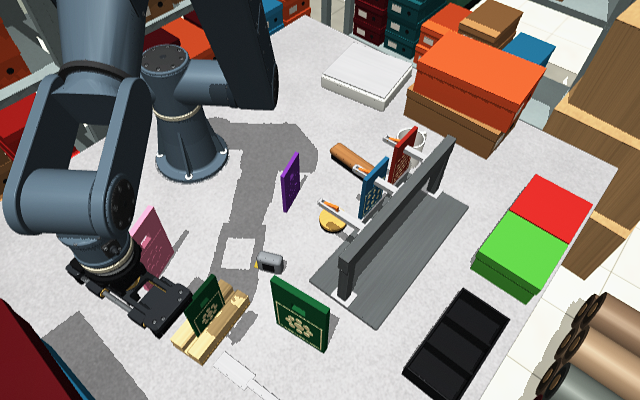

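View pics/t9c.png

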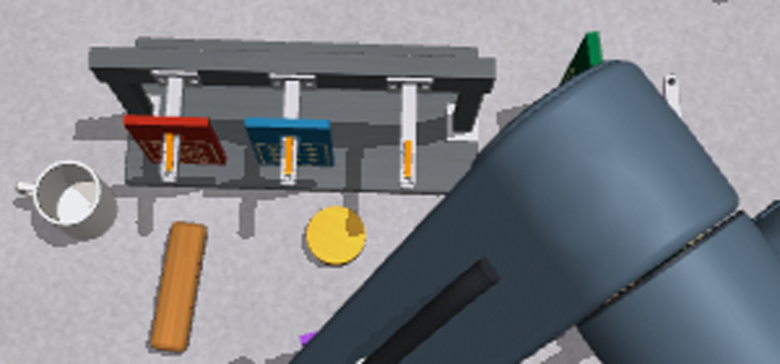

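```bash
python3 -c "
from rig import bot
print(bot.hand_in())"
```

```text
the job is handed in; nothing more can be done
None
```

I took the green board off the right-hand peg and stood it in the groove of the wooden display block. The job is handed in at about 22.8 s of the 72 s allowed, and hand-in reports no verdict.

- **Taking it off:** I pressed the keeper down with the front finger until it bottomed on the peg. The largest force I read was about 11 N, under the 20 N limit. The peg gave a few millimetres. I gripped the strip above the slot and drew the board off along the peg at about 5 N of pull.
- **Placing it:** I lowered the board into the groove until it touched the floor (about 2.4 N), let go and backed off.
- **Last checks:**
  - The board's top edge is at 170.0 mm, which puts its bottom edge on the 20 mm groove floor.
  - It is 0.4 mm off the groove's centre line and within 1 mm of its middle, and its heading is about 0.3° off the groove's.
  - In the pictures all three keepers are up, and the other boards and the counter items I could see looked unmoved. I did not measure their shift. The arm hid part of the last overhead view.
- **What disagreed:** The camera calibrations differed by about 2 mm, so I aimed with the wrist camera. No check failed.

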